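Lay the rinsed brushes out to dry by width

ROBOT

A 7-joint arm with a two-finger parallel gripper is mounted at the origin on the work surface. World frame = base frame: x ahead of the robot, y to its left, z up, the work surface at z = 0. Lengths are in m, angles in rad, forces in N, time in s.
With the tool pointing down it reaches from about 0.35 to 0.9 m from the base axis. Payload 8.1 kg.
Tool frame: the origin (TCP) lies on the centre line of the jaws, within the pads' length; the fingertips stand 19 mm ahead of it and the grasp point (between the pads) is the TCP; z points along the fingers, y is the direction in which the jaws open and shut (so a half turn about z gives the same grasp; the last joint's range is limited). The gripper opens to 92 mm and grips with 3 to 60 N. Pads are 19 mm wide; open, the fingers measure 130 mm over their backs; the gripper's body (75 mm by 190 mm) begins 47 mm behind the grasp point.
Start: joints at [1.212, 0.434, 0.025, 1.573, -0.012, 1.134, -0.075], TCP at [0.158, -0.605, 0.246] pointing down, gripper open.
Joint ranges: [-2.62, 2.62], [-0.44, 2.09], [-1.27, 1.32], [0.08, 2.57], [-1.32, 4.46], [0.12, 2], [-2.74, 2.74]. Speed limits (rad/s): [2.22, 2.22, 3.01, 3.01, 3.14, 3.14, 3.14].

INTERFACE

Orientations are given as a rotation vector (axis times angle).
In Python, from cell import monitor, imaging, workorder, outline_of gives the robot as it stands.
- The arm moves only by the tool move_arm, never from a script. Its argument "series" is a list of rows, each a list of 6 numbers: the shift along the world's x, y, z in cm, then the turn, a rotation vector about the world's x, y, z in degrees. A call has 1 to 8 rows; each row shifts and turns the commanded pose from where the row before left it; what a row does not reach is not made up. A row lasts 1/10 s, in which the tool goes at most 50 mm and 8.59 degrees, less where a joint would pass 70% of its speed; a pose out of reach is approached as far as the arm can. A call with a gripper value outside its range is refused whole. "grip" is the opening, from 0 (shut) to 1 (fully open), set as the call begins (left out, the last holds). The fingers move at their own pace and stop on an object; "force" is the grip in N (left out, the last holds). Time passes only in rows, so rows that do not move let the fingers close. It gives the time, the measured TCP pose, the force and the opening at its end, in the units of the state.
- monitor.observe(): the state, without advancing time (a new reading comes with each control period).
- imaging.get_image(name): name is "scene" or "side" or "wrist"; returns a dict with "color" (420x560x3 uint8, red, green, blue), "fx", "fy", "cx", "cy" (pixels), "rvec" (rotation vector, rad) and "tvec" (3), from world to camera coordinates, as OpenCV has them; the wrist camera has in their place "mount" (4x4, takes a point from camera to tool coordinates, whose origin is the TCP and whose axes are the flange's). Camera axes: x right, y down, z forward; pixel columns grow to the right and rows downward; lengths in m; the calibration is good to about 2 mm. The wrist camera is an equidistant fisheye: a pixel r from the principal point sees the ray r / f radians off the axis. A picture is of the moment at which its call begins: read the wrist's pose just before it. There is no depth.
- workorder.sign_off(): hands the job in, once; it reports no verdict.
Trained networks look in the newest picture that a camera, given by its name, has taken for a name from the list of things; names that differ only in an ending like _2 or _b are one class to them, and where a whole thing is asked for, a point or a joint stands for the part that bears it (a point fixed in the world has none). Each returns a list of dicts, best first, with "p" (0 to 1); they miss things now and then, are a little off and sometimes report something else, mostly with a low value. They report only what shows in the picture. A call takes as long as a camera call.
- outline_of(camera, thing): "mask" (420x560 bool, what is visible of it) and "rect" ([left, top, width, height] in pixels, round what is visible of it).
The state is a dict: "clock": time; "joints": joint angles; "dq": joint speeds; "joint_efforts": joint torques, N m; "position": TCP position; "ee_rot": TCP orientation; "force": force on the tool from outside, world axes, zero at the start; "ft_torque": the same for the moment, N m; "width": opening from 0.0 (shut) to 1.0 (fully open).
Only numpy, scipy, OpenCV 4.12 (cv2) and the standard library are available. Lean on these libraries where they do the work, as an engineer would, in place of code of your own. Each camera call takes 0.05 s, during which the arm holds its last target. There are 200 camera calls.

TASK

The flat paint brushes have been rinsed: lay all four to dry in the notched brush rest, each lying flat and square across both bars in a notch of its own, in order of width with the narrowest in the notch on the robot's left and the widest on its right. Their bristles must point away from the robot and hang clear beyond the far bar, with the handles centred across the two bars. Leave the palette knife where it lies on the board.

Things in the scene. Friction and masses are not known exactly. Their poses are not given: they have to be found in the camera images.
- brush_13: Narrowest of 4 flat paint brushes (pale wooden handle, steel ferrule, dark bristles): 13 mm wide, 217 mm long, lying bristles away from the robot on a 4 mm board. Origin on the underside of the handle, the place to grip; x towards the bristles. Handle 12 mm wide, 14 mm thick, parallel-sided x = -65 to 55 mm; tail -82, ferrule (16 mm thick) 72 to 100, tips 135; balance point 5 to 35 mm
- brush_25: Second narrowest of 4 flat paint brushes (pale wooden handle, steel ferrule, dark bristles): 25 mm wide, 217 mm long, lying bristles away from the robot on a 4 mm board. Origin on the underside of the handle, the place to grip; x towards the bristles. Handle 14 mm wide, 14 mm thick, parallel-sided x = -65 to 55 mm; tail -82, ferrule (16 mm thick) 72 to 100, tips 135; balance point 5 to 35 mm
- brush_38: Second widest of 4 flat paint brushes (pale wooden handle, steel ferrule, dark bristles): 38 mm wide, 217 mm long, lying bristles away from the robot on a 4 mm board. Origin on the underside of the handle, the place to grip; x towards the bristles. Handle 16 mm wide, 14 mm thick, parallel-sided x = -65 to 55 mm; tail -82, ferrule (16 mm thick) 72 to 100, tips 135; balance point 5 to 35 mm
- brush_50: Widest of 4 flat paint brushes (pale wooden handle, steel ferrule, dark bristles): 50 mm wide, 217 mm long, lying bristles away from the robot on a 4 mm board. Origin on the underside of the handle, the place to grip; x towards the bristles. Handle 18 mm wide, 14 mm thick, parallel-sided x = -65 to 55 mm; tail -82, ferrule (16 mm thick) 72 to 100, tips 135; balance point 5 to 35 mm
- rest: Fixed brush rest: two parallel wooden bars with scalloped tops, 14 mm thick, 84 mm between centre lines, in an aluminium drip tray (floor 3 mm, rim 12 mm high). Origin on the table midway between the bars; x square across them, away from the robot. 4 notches 68 mm apart, floor flat, 36 mm wide, between round teeth 16 mm high; 70 mm clear between the bars down to the tray
- notch_1: Leftmost (+y) notch of the rest, seen from the robot; a brush lies across both bars, its handle in this notch of each. Origin: middle of the notch floor in the FAR bar, 36 mm above the table; x square across the bars, away from the robot. Near bar's notch at x = -84 mm; midway between the bars, where a brush's origin belongs, x = -42 mm
- notch_2: Second from left notch of the rest, seen from the robot; a brush lies across both bars, its handle in this notch of each. Origin: middle of the notch floor in the FAR bar, 36 mm above the table; x square across the bars, away from the robot. Near bar's notch at x = -84 mm; midway between the bars, where a brush's origin belongs, x = -42 mm
- notch_3: Third from left notch of the rest, seen from the robot; a brush lies across both bars, its handle in this notch of each. Origin: middle of the notch floor in the FAR bar, 36 mm above the table; x square across the bars, away from the robot. Near bar's notch at x = -84 mm; midway between the bars, where a brush's origin belongs, x = -42 mm
- notch_4: Rightmost (-y) notch of the rest, seen from the robot; a brush lies across both bars, its handle in this notch of each. Origin: middle of the notch floor in the FAR bar, 36 mm above the table; x square across the bars, away from the robot. Near bar's notch at x = -84 mm; midway between the bars, where a brush's origin belongs, x = -42 mm
- knife: Palette knife lying among the brushes: dark wooden handle 16 mm wide and 14 mm thick, narrow steel blade, 197 mm long; origin on its underside, x towards the blade. Not a brush; it stays where it is

How it is judged:
At the end, for the whole second after the job is handed in: Four brushes released, at rest, narrowest to widest from the robot's left: on both bars of their notch (6 mm in height, tilt 0.1 rad), 15 mm sideways, 18 mm lengthwise, 0.22 rad from square, bristles away from the robot; palette knife within 30 mm of its start (x of notch_1 in the frame of brush_13 between 0.024 and 0.06 m and y of brush_13 in the frame of notch_1 between -0.018 and 0.018 m and y of notch_1 in the frame of brush_13 between -0.015 and 0.015 m and z of brush_13 in the frame of notch_1 between -0.006 and 0.006 m and angle between the x axis of brush_13 and the x axis of notch_1, either way round below 0.22 rad and angle between each of brush_13, brush_25, brush_38, brush_50's own z axis and vertical below 0.1 rad and linear speed of each of brush_13, brush_25, brush_38, brush_50 below 0.02 m/s and x of notch_2 in the frame of brush_25 between 0.024 and 0.06 m and y of brush_25 in the frame of notch_2 between -0.018 and 0.018 m and y of notch_2 in the frame of brush_25 between -0.015 and 0.015 m and z of brush_25 in the frame of notch_2 between -0.006 and 0.006 m and angle between the x axis of brush_25 and the x axis of notch_2, either way round below 0.22 rad and x of notch_3 in the frame of brush_38 between 0.024 and 0.06 m and y of brush_38 in the frame of notch_3 between -0.018 and 0.018 m and y of notch_3 in the frame of brush_38 between -0.015 and 0.015 m and z of brush_38 in the frame of notch_3 between -0.006 and 0.006 m and angle between the x axis of brush_38 and the x axis of notch_3, either way round below 0.22 rad and x of notch_4 in the frame of brush_50 between 0.024 and 0.06 m and y of brush_50 in the frame of notch_4 between -0.018 and 0.018 m and y of notch_4 in the frame of brush_50 between -0.015 and 0.015 m and z of brush_50 in the frame of notch_4 between -0.006 and 0.006 m and angle between the x axis of brush_50 and the x axis of notch_4, either way round below 0.22 rad and distance of knife from where it was at the start of the episode below 0.03 m); the robot touches nothing.
It fails at once if the palette knife is pushed or carried more than 30 mm from where it lay (distance of knife from where it was at the start of the episode above 0.03 m).
It also fails if it takes over 118 s, if anything falls off the work surface, if the arm or the gripper's body presses on something with over 40 N, if the wrist force passes 120 N, or if a joint passes its speed limit or range.

## Working session

There is one attempt and no reset: what is moved stays moved. The work goes in short steps, Python scripts to look and compute and a tool call to move; the robot and the scene stay as the last step left them, time stands still between calls to the robot, and variables do not carry over. Pictures are saved under pics/ and viewed, about 12 in all and at most 16, crops included, and the job is handed in when it is done.

Besides the shell and the picture viewer there is one more tool, called after "Emit:" by a JSON object that holds its "method" and its "body", one argument or row to a line. move_arm: Moves the arm, as the interface text tells. Its arguments: {"type":"object","properties":{"series":{"type":"array"},"grip":{"type":"number"},"force":{"type":"number"}},"required":["series"]}

```bash
mkdir -p pics; ls
python3 - <<'E'
from cell import monitor, imaging, workorder, outline_of
import cv2
s=monitor.observe(); print({k:s[k] for k in('clock','position','ee_rot','width')})
for n in('scene','side'):
    d=imaging.get_image(n); cv2.imwrite(f'pics/{n}0.png',d['color'][:,:,::-1]); print(n,d['fx'],d['rvec'],d['tvec'])
    for t in('brush_13','brush_25','brush_38','brush_50','rest','knife','notch_1'):
        try:
            r=outline_of(n,t); print(n,t,[(round(q['p'],2),q['rect']) for q in r])
        except Exception as e: print(t,e)
E
```

```text
pics
{'clock': 0.0, 'position': array([ 0.15794544, -0.60422517,  0.24498321]), 'ee_rot': array([-3.11449091e+00, -4.00396843e-01,  5.14335362e-04]), 'width': 1.0003613113300074}
scene 520.8029136054232 [ 1.1371618   2.30182331 -1.07779629] [ 0.34095235 -0.22140673  1.55348892]
scene brush_13 [(0.98, [150.0, 154.5, 67.8, 45.4]), (0.78, [238.9, 188.6, 56.7, 53.0]), (0.77, [186.0, 166.4, 60.3, 44.8]), (0.57, [193.3, 180.2, 71.7, 54.2])]
scene brush_25 [(0.98, [150.0, 154.5, 67.8, 45.4]), (0.78, [238.9, 188.6, 56.7, 53.0]), (0.77, [186.0, 166.4, 60.3, 44.8]), (0.57, [193.3, 180.2, 71.7, 54.2])]
scene brush_38 [(0.98, [150.0, 154.5, 67.8, 45.4]), (0.78, [238.9, 188.6, 56.7, 53.0]), (0.77, [186.0, 166.4, 60.3, 44.8]), (0.57, [193.3, 180.2, 71.7, 54.2])]
scene brush_50 [(0.98, [150.0, 154.5, 67.8, 45.4]), (0.78, [238.9, 188.6, 56.7, 53.0]), (0.77, [186.0, 166.4, 60.3, 44.8]), (0.57, [193.3, 180.2, 71.7, 54.2])]
scene rest [(0.93, [269.6, 211.7, 184.9, 144.5])]
scene knife [(0.7, [145.5, 148.5, 56.4, 33.9])]
scene notch_1 [(0.51, [342.3, 256.6, 14.7, 12.5]), (0.38, [404.8, 281.2, 17.4, 11.3])]
side 390.93002131870526 [ 0.91797057 -2.33966783  1.27271616] [0.36979466 0.26754907 0.7182155 ]
side brush_13 [(0.74, [254.3, 200.6, 63.1, 35.4]), (0.67, [291.4, 181.6, 59.0, 31.6]), (0.52, [310.2, 170.1, 47.5, 27.0])]
side brush_25 [(0.74, [254.3, 200.6, 63.1, 35.4]), (0.67, [291.4, 181.6, 59.0, 31.6]), (0.52, [310.2, 170.1, 47.5, 27.0])]
side brush_38 [(0.74, [254.3, 200.6, 63.1, 35.4]), (0.67, [291.4, 181.6, 59.0, 31.6]), (0.52, [310.2, 170.1, 47.5, 27.0])]
side brush_50 [(0.74, [254.3, 200.6, 63.1, 35.4]), (0.67, [291.4, 181.6, 59.0, 31.6]), (0.52, [310.2, 170.1, 47.5, 27.0])]
side rest [(0.97, [94.1, 213.3, 177.6, 127.0])]
side knife [(0.48, [324.1, 166.6, 53.1, 22.9])]
side notch_1 [(0.44, [194.8, 246.1, 6.8, 5.2]), (0.43, [171.4, 261.5, 11.8, 8.1]), (0.4, [211.0, 231.9, 14.7, 5.3])]
```

View pics/scene0.png

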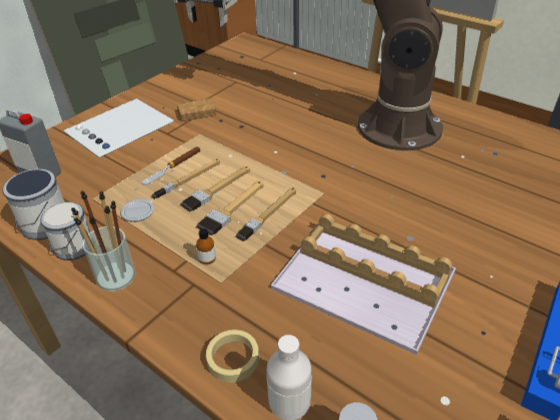

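View pics/side0.png

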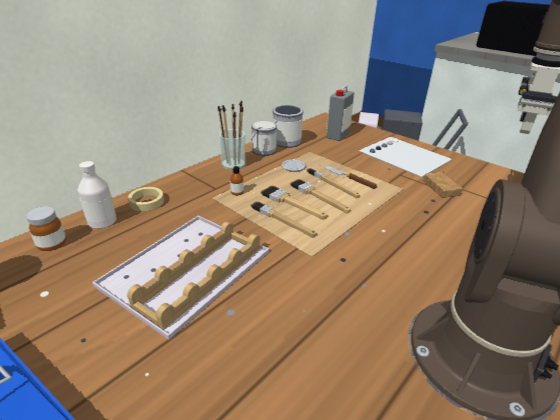

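The scene shows the board with the knife at (170,165), then from left to right the brushes at (186,178), (215,187), (230,207) and (265,213). The rest is at (365,270). The side view agrees. I'll backproject these to get rough poses.

```bash
cat > h.py <<'E'
from cell import monitor, imaging, workorder, outline_of
import cv2, numpy as np
from scipy.spatial.transform import Rotation as R
def grab(n,save=None):
    s=monitor.observe(); d=imaging.get_image(n); d['s']=s
    if save: cv2.imwrite(f'pics/{save}.png',d['color'][:,:,::-1])
    if n=='wrist':
        T=np.eye(4); T[:3,:3]=R.from_rotvec(s['ee_rot']).as_matrix(); T[:3,3]=s['position']; d['T']=T@np.array(d['mount'])
    else:
        r=R.from_rotvec(d['rvec']).as_matrix(); T=np.eye(4); T[:3,:3]=r.T; T[:3,3]=-r.T@np.array(d['tvec']); d['T']=T
    d['n']=n; return d
def back(d,px,z):
    px=np.atleast_2d(px).astype(float); a=(px[:,0]-d['cx'])/d['fx']; b=(px[:,1]-d['cy'])/d['fy']
    if d['n']=='wrist':
        t=np.hypot(a,b); k=np.where(t>1e-9,np.sin(t)/np.maximum(t,1e-9),1); v=np.c_[a*k,b*k,np.cos(t)]
    else: v=np.c_[a,b,np.ones_like(a)]
    v=v@d['T'][:3,:3].T; o=d['T'][:3,3]; return o+v*((z-o[2])/v[:,2])[:,None]
def rect(d,mask,z):
    ys,xs=np.nonzero(mask); P=back(d,np.c_[xs,ys],z)[:,:2]
    (c,wh,a)=cv2.minAreaRect((P*1000).astype(np.float32))
    w,h=wh
    if w<h: w,h,a=h,w,a+90
    a=(a+90)%180-90
    if abs(a)>60: pass
    return np.round(c,1),round(w,1),round(h,1),round(a,1)
E
python3 - <<'E'
from h import *
for n in('scene','side'):
    d=grab(n)
    for t,z in(('brush_13',.012),('knife',.01),('rest',.03),('notch_1',.036)):
        for q in outline_of(n,t): print(n,t,round(q['p'],2),*rect(d,q['mask'],z))
w=grab('wrist'); print(w['fx'],w['cx'],w['cy'],np.round(w['mount'],3).tolist())
E
```

```text
scene brush_13 0.75 [ 570.8 -147.1] 221.7 60.8 2.8
scene brush_13 0.74 [ 564.1 -318.8] 217.1 30.6 -6.4
scene brush_13 0.73 [ 541.  -231.8] 223.6 52.0 -1.1
scene brush_13 0.62 [543.2 -63.2] 222.1 36.2 4.5
scene knife 0.71 [ 548.6 -392.6] 203.6 27.3 0.3
scene rest 0.97 [589.6 233.4] 318.7 256.9 -82.4
scene notch_1 0.61 [585.9 127.5] 27.6 13.8 -88.6
scene notch_1 0.54 [570.3 261.2] 27.7 17.6 85.1
scene notch_1 0.5 [561.2 329. ] 30.4 14.4 -81.5
side brush_13 0.97 [ 541.9 -235.3] 224.5 58.3 -0.3
side brush_13 0.77 [539.9 -62.4] 218.3 42.2 -0.2
side brush_13 0.68 [610.6 103.6] 24.4 13.4 -73.2
side brush_13 0.59 [ 570.4 -148.3] 220.1 63.0 0.2
side brush_13 0.58 [ 561.9 -320.3] 221.5 33.0 -7.4
side knife 0.8 [ 545.1 -397.4] 187.1 42.1 2.2
side rest 0.63 [556.8 226. ] 341.1 240.6 -82.8
side notch_1 0.49 [568.9 258.5] 27.7 13.7 -72.0
side notch_1 0.48 [559.8 326.9] 25.5 13.4 -88.9
325.19226210127806 284.8669478228236 208.26137157598973 [[-0.0, -0.966, -0.258, 0.07], [1.0, 0.0, -0.0, -0.001], [0.0, -0.258, 0.966, -0.139], [0.0, 0.0, 0.0, 1.0]]
```

Emit:
{"method": "move_arm", "body": {
  "series": [
    [2.1,2.9,1.1,0,0,-1.8],
    [2.1,2.9,1.1,0,0,-1.8],
    [2.1,2.9,1.1,0,0,-1.8],
    [2.1,2.9,1.1,0,0,-1.8],
    [2.1,2.9,1.1,0,0,-1.8],
    [2.1,2.9,1.1,0,0,-1.8],
    [2.1,2.9,1.1,0,0,-1.8],
    [2.1,2.9,1.1,0,0,-2]
  ],
  "grip": 1
}}

```text
clock: 2.15
position: [0.3268, -0.3714, 0.3344]
ee_rot: [3.141, -0.001, 0.0]
force: [0.4, -0.6, -0.1]
width: 1.003
```

Emit:
{"method": "move_arm", "body": {
  "series": [
    [2.1,2.9,1.1,0,0,0],
    [2.1,2.9,1.1,0,0,0],
    [2.1,2.9,1.1,0,0,0],
    [2.1,2.9,1.1,0,0,0],
    [2.1,2.9,1.1,0,0,0],
    [2.1,2.9,1.1,0,0,0],
    [0,0,0,0,0,0]
  ]
}}

```text
clock: 2.85
position: [0.4552, -0.1938, 0.4013]
ee_rot: [-3.14, -0.014, -0.006]
force: [0.2, 0.1, 0.5]
width: 0.998
```

Run:
```python
from h import *
d=grab('wrist','w1'); print(d['s']['position'],R.from_rotvec(d['s']['ee_rot']).as_matrix()[:,0])
for t,z in(('brush_13',.012),('knife',.01),('rest',.03),('notch_1',.036)):
    for q in outline_of('wrist',t): print(t,round(q['p'],2),*rect(d,q['mask'],z),q['rect'])
```

```text
[ 0.45521073 -0.19381014  0.40125374] [0.99995653 0.00861461 0.00356742]
brush_13 0.87 [ 572.4 -141.4] 218.6 51.8 0.6 [240.5, 31.0, 32.5, 133.9]
brush_13 0.84 [ 564.3 -315.9] 217.0 18.1 -7.3 [348.5, 43.3, 24.3, 126.5]
brush_13 0.8 [ 543.4 -227. ] 217.3 38.6 -3.7 [297.3, 47.6, 26.1, 129.8]
brush_13 0.71 [541.9 -58.7] 217.4 25.7 0.9 [197.5, 48.1, 18.1, 130.0]
knife 0.98 [ 547.1 -392.6] 193.0 20.5 -1.5 [395.6, 63.6, 16.5, 110.7]
rest 0.68 [575.7 226.1] 340.0 230.8 -82.8 [5.0, 27.0, 134.6, 152.1]
notch_1 0.67 [577.2 196.5] 29.6 15.7 -82.8 [63.8, 100.7, 11.6, 8.1]
notch_1 0.45 [560.9 333.1] 20.3 10.7 -79.2 [14.6, 120.8, 8.2, 5.8]
```

View pics/w1.png

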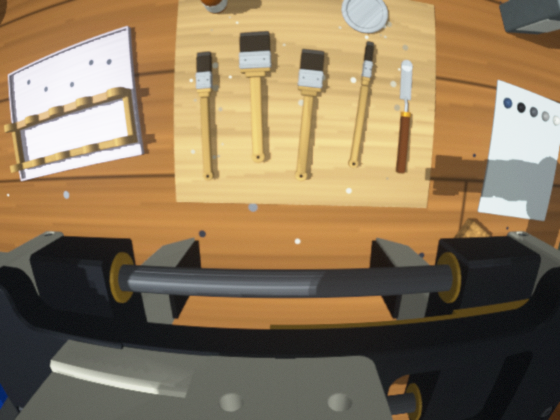

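The wrist view shows the brushes left to right as 25 (205,115), 50 (257,95), 38 (308,115) and 13 (362,105), with the knife at (404,115). The rest is at (75,105). Next I'll get the handle axes.

```bash
cat >> h.py <<'E'
def brush(d,mask,z=.016):
    ys,xs=np.nonzero(mask); P=back(d,np.c_[xs,ys],z)[:,:2]*1000
    x0=P[:,0].min(); H=P[(P[:,0]>x0+8)&(P[:,0]<x0+130)]
    vx,vy,cx,cy=cv2.fitLine(H.astype(np.float32),cv2.DIST_L2,0,.01,.01).ravel()
    u=np.array([vx,vy])*np.sign(vx); c=np.array([cx,cy]); t=(P-c)@u
    return np.round(c+u*(t.min()+82),1), round(np.degrees(np.arctan2(u[1],u[0])),1), round(np.ptp(t),1)
E
python3 - <<'E'
from h import *
d=grab('wrist')
for q in outline_of('wrist','brush_13'): print(round(q['p'],2),*brush(d,q['mask']))
for q in outline_of('wrist','notch_1'): print(q['p'],rect(d,q['mask'],.036))
E
```

```text
0.98 [516.9 -61.7] 2.0 215.1
0.97 [ 538.7 -312. ] -7.3 213.4
0.74 [ 545.3 -144.8] 2.1 218.4
0.72 [ 515.4 -223.3] -5.3 217.4
0.53 (array([587.1, 127.6]), 28.2, 17.3, 89.1)
0.49 (array([560.5, 333.6]), 24.2, 14.5, -85.2)
0.46 (array([579.5, 194.6]), 27.4, 12.7, 82.7)
0.38 (array([569.2, 263.5]), 26.5, 13.9, -84.8)
0.23 (array([ 545.7, -382.1]), 183.7, 18.3, -1.6)
```

Emit:
{"method": "move_arm", "body": {
  "series": [
    [0.9,1.9,-4,0,0,1.5],
    [0.9,1.9,-4,0,0,0],
    [0.9,1.9,-4,0,0,0],
    [0.9,1.9,-4,0,0,0],
    [0.9,1.9,-4,0,0,0],
    [0.9,1.9,-4,0,0,0],
    [0.8,1.8,-4,0,0,0],
    [0,0,0,0,0,0]
  ],
  "grip": 0.5,
  "force": 35
}}

```text
clock: 4.05
position: [0.5117, -0.0642, 0.1152]
ee_rot: [-3.139, -0.047, 0.012]
force: [-0.7, -0.5, -0.0]
width: 0.5
```

Run:
```python
from h import *
d=grab('wrist','w2'); print(d['s']['position'],R.from_rotvec(d['s']['ee_rot']).as_matrix()[:,0])
for q in outline_of('wrist','brush_13'): print(round(q['p'],2),*brush(d,q['mask']),q['rect'])
```

```text
[ 0.51168177 -0.064209    0.11517376] [ 0.99951573  0.03018681 -0.00755363]
0.98 [ 577.5 -311.5] -5.4 172.3 [521.9, 66.6, 37.9, 171.0]
0.83 [ 568.  -224.7] -5.4 164.3 [455.7, 53.8, 56.0, 193.9]
0.82 [517.2 -60.2] 1.6 214.8 [265.1, 32.9, 36.0, 268.3]
0.56 [ 575.5 -141.7] 2.6 186.9 [361.2, 4.1, 67.9, 238.7]
```

View pics/w2.png

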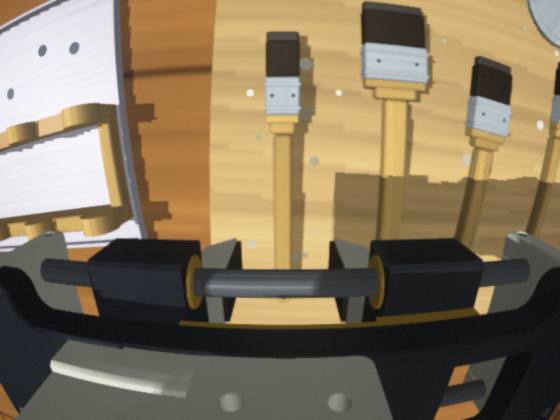

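The brush_25 handle lies between the fingers (x≈283), so I'll descend and grip.

Emit:
{"method": "move_arm", "body": {
  "series": [
    [0.5,0.4,-3,0,0,0],
    [0,0,-3,0,0,0],
    [0,0,-2,0,0,0],
    [0,0,-0.9,0,0,0],
    [0,0,0,0,0,0]
  ]
}}

```text
clock: 4.65
position: [0.5193, -0.0638, 0.0313]
ee_rot: [3.141, 0.04, 0.0]
force: [-0.0, -0.1, 0.1]
width: 0.504
```

Emit:
{"method": "move_arm", "body": {
  "series": [
    [0,0,-0.5,0,0,0],
    [0,0,0,0,0,0],
    [0,0,0,0,0,0]
  ]
}}

```text
clock: 4.95
position: [0.5196, -0.0628, 0.0266]
ee_rot: [3.141, 0.042, 0.002]
force: [-0.1, 0.9, 0.7]
width: 0.499
```

Emit:
{"method": "move_arm", "body": {
  "series": [
    [0,0,0,0,0,0],
    [0,0,0,0,0,0],
    [0,0,0,0,0,0],
    [0,0,0,0,0,0],
    [0,0,0,0,0,0],
    [0,0,0,0,0,0]
  ],
  "grip": 0,
  "force": 35
}}

```text
clock: 5.55
position: [0.5191, -0.0626, 0.0257]
ee_rot: [-3.141, -0.043, 0.0]
force: [-0.5, 0.0, -0.0]
width: 0.151
```

Run:
```python
from h import *
for i in range(3): print(monitor.observe()['position'], monitor.observe()['clock'])
```

```text
[ 0.51910946 -0.06261984  0.02574541] 5.55
[ 0.51910946 -0.06261984  0.02574541] 5.55
[ 0.51910946 -0.06261984  0.02574541] 5.55
```

Emit:
{"method": "move_arm", "body": {
  "series": [
    [0,0,2,0,0,0],
    [0,0,4,0,0,0],
    [0,0,4,0,0,0],
    [0,2,0.5,0,0,0]
  ]
}}

```text
clock: 5.95
position: [0.5216, -0.0452, 0.1349]
ee_rot: [3.14, 0.036, 0.01]
force: [0.9, -0.4, -0.4]
width: 0.144
```

Emit:
{"method": "move_arm", "body": {
  "series": [
    [0.1,4,0,0,0,0.8],
    [0.1,4,0,0,0,0.8],
    [0.1,4,0,0,0,0.8],
    [0.1,4,0,0,0,0.8],
    [0.2,4,0,0,0,0.8],
    [0.2,4,0,0,0,0.8],
    [0.2,4,0,0,0,0.5],
    [0,2,0,0,0,0]
  ]
}}

```text
clock: 6.75
position: [0.5283, 0.2618, 0.1308]
ee_rot: [-3.133, -0.194, -0.0]
force: [0.6, 0.9, -0.6]
width: 0.145
```

Emit:
{"method": "move_arm", "body": {
  "series": [
    [0,0,0,0,0,0],
    [0,0,0,0,0,0]
  ]
}}

```text
clock: 6.95
position: [0.5288, 0.2571, 0.1304]
ee_rot: [3.135, 0.189, -0.001]
force: [0.5, -0.9, -0.3]
width: 0.152
```

Run:
```python
from h import *
d=grab('wrist','w3'); print(d['s']['position'],R.from_rotvec(d['s']['ee_rot']).as_matrix()[:,0],d['s']['width'])
for q in outline_of('wrist','notch_1'): print(round(q['p'],2),rect(d,q['mask'],.036),q['rect'])
```

```text
[0.5288002  0.25713698 0.13037746] [ 9.92761617e-01  1.20099399e-01 -7.11907531e-04] 0.1516010190020279
0.88 (array([578.2, 195.3]), 29.6, 14.2, -82.1) [360.9, 154.5, 35.7, 17.8]
0.88 (array([586.5, 128. ]), 30.2, 13.7, -81.2) [442.0, 157.7, 32.1, 16.8]
0.83 (array([561.1, 331.2]), 29.8, 14.3, -84.3) [174.6, 154.6, 38.5, 21.5]
0.6 (array([568.8, 263.5]), 29.9, 12.5, -81.6) [264.4, 156.1, 43.9, 18.5]
```

View pics/w3.png

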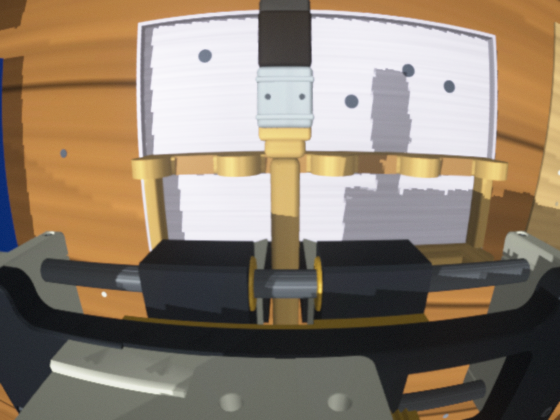

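The rest fills the middle of the view, with the brush head at (285,90) heading into the second notch at (286,160). The notches match my estimate, so I'll lower it.

Emit:
{"method": "move_arm", "body": {
  "series": [
    [0.1,0.1,-2,0,0,0],
    [0,0,-2,0,0,0],
    [0,0,-2,0,0,0],
    [0,0,-0.7,0,0,0],
    [0,0,-0.4,0,0,0],
    [0,0,0,0,0,0],
    [0,0,0,0,0,0]
  ]
}}

```text
clock: 7.75
position: [0.5307, 0.2584, 0.0606]
ee_rot: [-3.136, -0.187, -0.002]
force: [0.3, -0.4, -0.1]
width: 0.15
```

Emit:
{"method": "move_arm", "body": {
  "series": [
    [0,0,-0.3,0,0,0],
    [0,0,0,0,0,0],
    [0,0,0,0,0,0]
  ]
}}

```text
clock: 8.05
position: [0.5309, 0.2587, 0.0578]
ee_rot: [-3.135, -0.188, -0.003]
force: [0.9, -1.1, 5.5]
width: 0.151
```

Emit:
{"method": "move_arm", "body": {
  "series": [
    [0,0,0,0,0,0],
    [0,0,0,0,0,0],
    [0,0,0,0,0,0],
    [0,0,0,0,0,0]
  ],
  "grip": 0.5
}}

```text
clock: 8.45
position: [0.53, 0.2583, 0.0566]
ee_rot: [3.136, 0.188, -0.0]
force: [0.1, -0.4, 0.1]
width: 0.45
```

Emit:
{"method": "move_arm", "body": {
  "series": [
    [0,0,2,0,0,0],
    [0,0,4,0,0,0],
    [0,0,4,0,0,0],
    [0,0,0,0,0,0],
    [0,0,0,0,0,0]
  ]
}}

```text
clock: 8.95
position: [0.5306, 0.2585, 0.1575]
ee_rot: [-3.135, -0.187, -0.003]
force: [-0.8, -1.0, -1.2]
width: 0.5
```

Run:
```python
from h import *
d=grab('wrist','w4'); print(d['s']['position'],R.from_rotvec(d['s']['ee_rot']).as_matrix()[:,0],d['s']['width'])
for q in outline_of('wrist','brush_13'): print(round(q['p'],2),brush(d,q['mask'],.05),q['rect'])
```

```text
[0.53056736 0.25850043 0.15754601] [0.99287193 0.11917041 0.00193331] 0.49956743360844785
0.9 (array([529.4, 260. ]), np.float32(6.8), np.float64(213.9)) [268.7, 44.5, 35.5, 260.8]
```

View pics/w4.png

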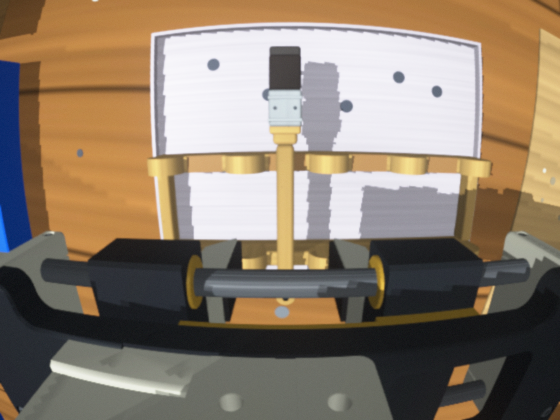

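brush_25 lies in notch 2, within 2 mm of centre. brush_50 is next.

Emit:
{"method": "move_arm", "body": {
  "series": [
    [0.2,-4.5,0,0,0,-0.6],
    [0.2,-4.5,0,0,0,-0.6],
    [0.2,-4.5,0,0,0,-0.6],
    [0.2,-4.5,0,0,0,-0.6],
    [0.2,-4.5,0,0,0,-0.6],
    [0.2,-4.5,0,0,0,-0.6],
    [0.2,-4.5,0,0,0,-0.6],
    [0.2,-4.5,0,0,0,-0.5]
  ]
}}

```text
clock: 9.85
position: [0.545, -0.1035, 0.1552]
ee_rot: [-3.141, -0.058, 0.004]
force: [0.6, -0.2, 0.1]
width: 0.5
```

Emit:
{"method": "move_arm", "body": {
  "series": [
    [0,-4.2,0,0,0,0],
    [0,0,-4.2,0,0,0],
    [0,0,0,0,0,0],
    [0,0,0,0,0,0]
  ]
}}

```text
clock: 10.25
position: [0.5449, -0.1425, 0.1136]
ee_rot: [-3.139, -0.061, 0.006]
force: [1.0, -0.3, 0.8]
width: 0.501
```

```bash
cat > look.py <<'E'
from h import *
import sys
d=grab('wrist'); z=float(sys.argv[1]); x=R.from_rotvec(d['s']['ee_rot']).as_matrix()[:,0]
print(np.round(d['s']['position'],4),round(np.degrees(np.arctan2(x[1],x[0])),1),round(float(d['s']['width']),3))
for q in outline_of('wrist','brush_13'): print(round(q['p'],2),*brush(d,q['mask'],z),q['rect'])
E
python3 look.py .016
```

```text
[ 0.5449 -0.1425  0.1136] 2.2 0.501
0.93 [ 545.1 -144.5] 2.1 217.6 [257.3, 32.1, 69.3, 281.2]
0.81 [ 609.5 -229.2] -4.6 123.6 [377.8, 81.7, 57.2, 159.8]
```

Emit:
{"method": "move_arm", "body": {
  "series": [
    [0,-0.1,-3,0,0,0],
    [0,0,-3,0,0,0],
    [0,0,-2,0,0,0],
    [0,0,-0.8,0,0,0],
    [0,0,0,0,0,0],
    [0,0,0,0,0,0]
  ]
}}

```text
clock: 10.95
position: [0.5472, -0.1443, 0.0281]
ee_rot: [3.141, 0.06, 0.003]
force: [0.4, -0.8, 0.7]
width: 0.502
```

Emit:
{"method": "move_arm", "body": {
  "series": [
    [0,0,0,0,0,0],
    [0,0,0,0,0,0],
    [0,0,0,0,0,0],
    [0,0,0,0,0,0],
    [0,0,0,0,0,0],
    [0,0,0,0,0,0]
  ],
  "grip": 0
}}

```text
clock: 11.55
position: [0.5463, -0.1448, 0.0271]
ee_rot: [3.141, 0.059, 0.001]
force: [-1.5, 0.5, 5.2]
width: 0.19
```

Emit:
{"method": "move_arm", "body": {
  "series": [
    [0,0,2,0,0,0],
    [0,0,4,0,0,0],
    [0,0,4,0,0,0],
    [0,2.8,0.5,0,0,0]
  ]
}}

```text
clock: 11.95
position: [0.5484, -0.1209, 0.136]
ee_rot: [3.138, 0.05, 0.01]
force: [1.3, 0.9, -2.0]
width: 0.188
```

Emit:
{"method": "move_arm", "body": {
  "series": [
    [0,4,0,0,0,0.8],
    [0,4,0,0,0,0.8],
    [0,4,0,0,0,0.8],
    [0,4,0,0,0,0.8],
    [0,4,0,0,0,0.8],
    [0,4,0,0,0,0.9],
    [0,0,0,0,0,0],
    [0,0,0,0,0,0]
  ]
}}

```text
clock: 12.75
position: [0.5457, 0.1244, 0.1314]
ee_rot: [-3.135, -0.197, 0.001]
force: [0.7, -1.4, -2.1]
width: 0.195
```

```bash
python3 look.py .12
```

```text
[0.5457 0.1244 0.1314] 7.2 0.195
0.72 [582.5 220.8] 7.1 146.2 [90.8, 47.8, 47.5, 260.9]
0.68 [589.1 131.2] 8.4 169.1 [231.7, 0.1, 111.3, 330.5]
```

Emit:
{"method": "move_arm", "body": {
  "series": [
    [0,-0.1,-2,0,0,0],
    [0,0,-2,0,0,0],
    [0,0,-2,0,0,0],
    [0,0,-0.8,0,0,0],
    [0,0,-0.4,0,0,0],
    [0,0,0,0,0,0],
    [0,0,0,0,0,0]
  ]
}}

```text
clock: 13.55
position: [0.5467, 0.1221, 0.0604]
ee_rot: [-3.136, -0.192, -0.002]
force: [0.2, 0.3, 0.1]
width: 0.191
```

Emit:
{"method": "move_arm", "body": {
  "series": [
    [0,0,0,0,0,0],
    [0,0,0,0,0,0]
  ]
}}

```text
clock: 13.75
position: [0.5464, 0.1224, 0.0603]
ee_rot: [-3.135, -0.193, -0.001]
force: [0.1, 0.2, -0.4]
width: 0.193
```

Emit:
{"method": "move_arm", "body": {
  "series": [
    [0,0,-0.2,0,0,0],
    [0,0,0,0,0,0],
    [0,0,0,0,0,0]
  ]
}}

```text
clock: 14.05
position: [0.5466, 0.1225, 0.059]
ee_rot: [3.136, 0.193, 0.002]
force: [-3.6, -1.1, 13.7]
width: 0.19
```

Emit:
{"method": "move_arm", "body": {
  "series": [
    [0,0,0,0,0,0],
    [0,0,0,0,0,0],
    [0,0,0,0,0,0],
    [0,0,0,0,0,0],
    [0,0,2,0,0,0],
    [0,0,4,0,0,0],
    [0,0,4,0,0,0],
    [0,0,0,0,0,0]
  ],
  "grip": 0.5
}}

```text
clock: 14.85
position: [0.549, 0.1236, 0.1628]
ee_rot: [-3.134, -0.193, -0.013]
force: [-0.0, -0.6, -0.1]
width: 0.501
```

```bash
python3 look.py .05
```

```text
[0.549  0.1236 0.1628] 7.1 0.501
0.96 [590.2 263.9] 7.5 153.5 [113.2, 63.0, 31.0, 174.6]
0.85 [546.8 124.1] 6.9 215.6 [253.6, 47.4, 67.4, 258.3]
0.52 [ 620.7 -154.1] 16.3 58.3 [551.1, 194.6, 8.9, 53.7]
0.51 [578.9 323.2] 88.4 11.6 [136.9, 161.5, 15.0, 12.0]
```

Emit:
{"method": "move_arm", "body": {
  "series": [
    [-0.4,-4.3,0,0,0,-1.5],
    [-0.4,-4.3,0,0,0,-1.5],
    [-0.4,-4.3,0,0,0,-1.5],
    [-0.4,-4.3,0,0,0,-1.5],
    [-0.4,-4.3,0,0,0,-1.6],
    [-0.4,-4.3,0,0,0,-1.6],
    [-0.4,-4.3,0,0,0,-1.6],
    [-0.2,-4.3,0,0,0,-1.6]
  ]
}}

```text
clock: 15.75
position: [0.5145, -0.2232, 0.1561]
ee_rot: [-3.137, 0.148, 0.005]
force: [0.9, 0.3, 0.0]
width: 0.498
```

Emit:
{"method": "move_arm", "body": {
  "series": [
    [0,0,-4.2,0,0,0],
    [0,0,0,0,0,0],
    [0,0,0,0,0,0]
  ]
}}

```text
clock: 16.05
position: [0.5149, -0.2204, 0.1145]
ee_rot: [-3.136, 0.145, 0.006]
force: [0.4, -0.3, 1.0]
width: 0.501
```

```bash
python3 look.py .016
```

```text
[ 0.5149 -0.2204  0.1145] -5.3 0.501
0.88 [ 569.1 -315. ] -7.3 183.5 [387.4, 9.9, 31.4, 229.8]
0.65 [ 514.1 -222.8] -4.9 218.8 [263.8, 34.0, 52.8, 275.2]
```

Emit:
{"method": "move_arm", "body": {
  "series": [
    [0,-0.2,-3,0,0,0],
    [0,0,-3,0,0,0],
    [0,0,-2,0,0,0],
    [0,0,-0.9,0,0,0],
    [0,0,0,0,0,0],
    [0,0,0,0,0,0]
  ]
}}

```text
clock: 16.75
position: [0.5172, -0.2235, 0.028]
ee_rot: [3.138, -0.145, 0.003]
force: [0.3, 0.4, 0.7]
width: 0.501
```

Emit:
{"method": "move_arm", "body": {
  "series": [
    [0,0,0,0,0,0],
    [0,0,0,0,0,0],
    [0,0,0,0,0,0],
    [0,0,0,0,0,0],
    [0,0,0,0,0,0],
    [0,0,0,0,0,0]
  ],
  "grip": 0
}}

```text
clock: 17.35
position: [0.5162, -0.2238, 0.027]
ee_rot: [3.138, -0.147, 0.0]
force: [-1.4, -0.7, 4.5]
width: 0.169
```

Emit:
{"method": "move_arm", "body": {
  "series": [
    [0,0,2,0,0,0],
    [0,0,4,0,0,0],
    [0,0,4,0,0,0],
    [0,2,1,0,0,0],
    [0,3.4,0,0,0,0]
  ]
}}

```text
clock: 17.85
position: [0.5172, -0.172, 0.1389]
ee_rot: [3.136, -0.154, 0.006]
force: [-0.1, 0.4, -1.4]
width: 0.17
```

Emit:
{"method": "move_arm", "body": {
  "series": [
    [0.3,4.5,0,0,0,1.5],
    [0.3,4.5,0,0,0,1.5],
    [0.3,4.5,0,0,0,1.5],
    [0.3,4.5,0,0,0,1.5],
    [0.3,4.5,0,0,0,1.6],
    [0.3,4.5,0,0,0,1.6],
    [0.2,4.5,0,0,0,1.6],
    [0.2,4.5,0,0,0,1.6]
  ]
}}

```text
clock: 18.65
position: [0.5378, 0.192, 0.1365]
ee_rot: [3.135, 0.195, -0.001]
force: [1.1, 0.5, -0.8]
width: 0.168
```

Emit:
{"method": "move_arm", "body": {
  "series": [
    [0,0,0,0,0,0],
    [0,0,0,0,0,0],
    [0,0,0,0,0,0]
  ]
}}

```text
clock: 18.95
position: [0.538, 0.189, 0.1364]
ee_rot: [3.135, 0.191, -0.001]
force: [-0.6, -1.7, -0.3]
width: 0.17
```

```bash
python3 look.py .05
```

```text
[0.538  0.189  0.1364] 7.0 0.17
0.93 [529.4 189.2] 7.4 251.1 [243.0, 1.4, 84.9, 323.3]
0.87 [612.3 133.9] 7.9 150.2 [344.5, 35.5, 69.8, 208.3]
0.82 [596.3 266.3] 7.3 146.8 [170.8, 40.5, 37.7, 195.5]
```

Now lower it to about 0.060 (7.7 cm), with y +0.1.

Emit:
{"method": "move_arm", "body": {
  "series": [
    [0,0.1,-2.5,0,0,0],
    [0,0,-2,0,0,0],
    [0,0,-2,0,0,0],
    [0,0,-0.8,0,0,0],
    [0,0,-0.4,0,0,0],
    [0,0,0,0,0,0],
    [0,0,0,0,0,0]
  ]
}}

```text
clock: 19.75
position: [0.5387, 0.1914, 0.0606]
ee_rot: [-3.135, -0.193, -0.002]
force: [-0.6, 0.6, -0.7]
width: 0.169
```

Emit:
{"method": "move_arm", "body": {
  "series": [
    [0,0,-0.1,0,0,0],
    [0,0,0,0,0,0]
  ]
}}

```text
clock: 19.95
position: [0.5384, 0.1914, 0.0592]
ee_rot: [-3.135, -0.193, -0.001]
force: [0.2, 0.1, -0.9]
width: 0.17
```

Emit:
{"method": "move_arm", "body": {
  "series": [
    [0,0,-0.1,0,0,0],
    [0,0,0,0,0,0]
  ]
}}

```text
clock: 20.15
position: [0.5384, 0.1915, 0.059]
ee_rot: [3.136, 0.193, 0.002]
force: [-3.6, -2.4, 12.3]
width: 0.171
```

Emit:
{"method": "move_arm", "body": {
  "series": [
    [0,0,0,0,0,0],
    [0,0,0,0,0,0],
    [0,0,0,0,0,0],
    [0,0,0,0,0,0],
    [0,0,2,0,0,0],
    [0,0,4,0,0,0],
    [0,0,4,0,0,0],
    [0,0,0,0,0,0]
  ],
  "grip": 0.4
}}

```text
clock: 20.95
position: [0.5409, 0.1929, 0.1629]
ee_rot: [-3.133, -0.193, -0.013]
force: [0.7, 1.3, -0.3]
width: 0.398
```

```bash
python3 look.py .05
```

```text
[0.5409 0.1929 0.1629] 7.0 0.398
0.9 [605.9 132.6] 7.6 157.4 [343.3, 48.4, 66.5, 195.6]
0.73 [538.7 193.1] 6.7 215.7 [264.2, 46.5, 49.4, 258.3]
0.57 [587.5 265.5] 7.4 155.9 [187.5, 51.4, 33.0, 190.3]
```

Emit:
{"method": "move_arm", "body": {
  "series": [
    [0,-4.5,0,0,0,-1.5],
    [0,-4.5,0,0,0,-1.5],
    [0,-4.5,0,0,0,-1.5],
    [0,-4.5,0,0,0,-1.5],
    [0,-4.5,0,0,0,-1.5],
    [0,-4.5,0,0,0,-1.5],
    [0,-4.5,0,0,0,-1.5],
    [0,-4.5,0,0,0,-1.5]
  ]
}}

```text
clock: 21.85
position: [0.5368, -0.1704, 0.1561]
ee_rot: [-3.138, 0.137, 0.004]
force: [1.3, 0.5, 0.3]
width: 0.398
```

Emit:
{"method": "move_arm", "body": {
  "series": [
    [0,-4.5,0,0,0,-1.5],
    [0,-4.5,0,0,0,-0.9],
    [0,-4.5,0,0,0,0],
    [0,-0.8,-2,0,0,0],
    [0,0,-2,0,0,0],
    [0,0,0,0,0,0],
    [0,0,0,0,0,0]
  ]
}}

```text
clock: 22.55
position: [0.5374, -0.3109, 0.1166]
ee_rot: [-3.134, 0.2, 0.004]
force: [-0.6, 0.2, 0.0]
width: 0.402
```

```bash
python3 look.py .016
```

```text
[ 0.5374 -0.3109  0.1166] -7.3 0.402
0.78 [ 538.5 -312.5] -7.1 214.5 [280.2, 38.5, 19.7, 268.7]
```

Emit:
{"method": "move_arm", "body": {
  "series": [
    [0,-0.1,-3,0,0,0],
    [0,0,-3,0,0,0],
    [0,0,-2,0,0,0],
    [0,0,-1.1,0,0,0],
    [0,0,0,0,0,0],
    [0,0,0,0,0,0]
  ]
}}

```text
clock: 23.25
position: [0.5389, -0.3128, 0.0278]
ee_rot: [3.135, -0.201, 0.002]
force: [0.5, 1.0, -0.2]
width: 0.403
```

Emit:
{"method": "move_arm", "body": {
  "series": [
    [0,0,0,0,0,0],
    [0,0,0,0,0,0],
    [0,0,0,0,0,0],
    [0,0,0,0,0,0],
    [0,0,0,0,0,0],
    [0,0,0,0,0,0]
  ],
  "grip": 0
}}

```text
clock: 23.85
position: [0.5383, -0.3129, 0.0273]
ee_rot: [3.135, -0.201, 0.001]
force: [-1.0, -0.5, 5.5]
width: 0.127
```

Emit:
{"method": "move_arm", "body": {
  "series": [
    [0,0,2,0,0,0],
    [0,0,4,0,0,0],
    [0,0,4,0,0,0],
    [0,0.9,1.5,0,0,0],
    [0,4.5,0,0,0,1],
    [0,4.5,0,0,0,1],
    [0,4.5,0,0,0,1],
    [0,4.5,0,0,0,1]
  ]
}}

```text
clock: 24.65
position: [0.5374, -0.1216, 0.1414]
ee_rot: [-3.14, 0.091, 0.001]
force: [0.7, 0.2, -0.3]
width: 0.127
```

Emit:
{"method": "move_arm", "body": {
  "series": [
    [-0.2,4.5,0,0,0,1],
    [-0.2,4.5,0,0,0,1],
    [-0.2,4.5,0,0,0,1],
    [-0.2,4.5,0,0,0,1],
    [-0.2,4.5,0,0,0,1],
    [-0.2,4.5,0,0,0,1],
    [-0.2,4.5,0,0,0,1],
    [-0.2,4.5,0,0,0,1.2]
  ]
}}

```text
clock: 25.45
position: [0.5212, 0.2381, 0.1413]
ee_rot: [3.138, 0.134, -0.001]
force: [-0.1, 0.9, -0.5]
width: 0.121
```

Emit:
{"method": "move_arm", "body": {
  "series": [
    [-0.2,4.5,0,0,0,1.2],
    [-0.1,4.5,0,0,0,1],
    [0,0,0,0,0,0],
    [0,0,0,0,0,0],
    [0,0,0,0,0,0]
  ]
}}

```text
clock: 25.95
position: [0.519, 0.3249, 0.1411]
ee_rot: [3.134, 0.192, -0.001]
force: [-0.1, -0.4, -0.2]
width: 0.126
```

```bash
python3 look.py .05
```

```text
[0.519  0.3249 0.1411] 7.0 0.126
0.97 [507.1 324.8] 7.6 255.6 [269.5, 0.4, 29.2, 325.6]
0.66 [591.8 269.1] 6.8 150.6 [359.2, 41.5, 35.9, 197.8]
0.58 [547.1 131.1] 3.5 215.4 [486.1, 59.8, 61.3, 240.6]
0.57 [539.1 196.2] 7.6 214.7 [427.7, 44.5, 52.9, 258.9]
```

Emit:
{"method": "move_arm", "body": {
  "series": [
    [0,0.1,-2.8,0,0,0],
    [0,0,-2,0,0,0],
    [0,0,-2,0,0,0],
    [0,0,-0.9,0,0,0],
    [0,0,-0.5,0,0,0],
    [0,0,0,0,0,0],
    [0,0,0,0,0,0]
  ]
}}

```text
clock: 26.75
position: [0.5197, 0.3274, 0.0605]
ee_rot: [-3.135, -0.192, -0.002]
force: [0.8, 0.9, 0.0]
width: 0.123
```

Emit:
{"method": "move_arm", "body": {
  "series": [
    [0,0,-0.1,0,0,0],
    [0,0,0,0,0,0]
  ]
}}

```text
clock: 26.95
position: [0.5196, 0.3275, 0.0593]
ee_rot: [-3.135, -0.193, -0.002]
force: [1.0, -0.6, 1.6]
width: 0.122
```

Emit:
{"method": "move_arm", "body": {
  "series": [
    [0,0,-0.1,0,0,0],
    [0,0,0,0,0,0]
  ]
}}

```text
clock: 27.15
position: [0.5195, 0.3275, 0.0592]
ee_rot: [-3.135, -0.193, -0.002]
force: [-2.8, -3.0, 13.2]
width: 0.128
```

Emit:
{"method": "move_arm", "body": {
  "series": [
    [0,0,0,0,0,0],
    [0,0,0,0,0,0],
    [0,0,0,0,0,0],
    [0,0,0,0,0,0],
    [0,0,2,0,0,0],
    [0,0,4,0,0,0],
    [0,0,4,0,0,0],
    [0,0,4,0,0,0]
  ],
  "grip": 0.4
}}

```text
clock: 27.95
position: [0.5188, 0.3272, 0.199]
ee_rot: [3.135, 0.193, -0.001]
force: [-0.1, 1.2, 0.3]
width: 0.398
```

Emit:
{"method": "move_arm", "body": {
  "series": [
    [-0.5,-3.3,3,0,0,0],
    [-0.5,-3.3,3,0,0,0],
    [-0.5,-3.3,3,0,0,0],
    [-0.5,0,3,0,0,0],
    [0,0,0,0,0,0],
    [0,0,0,0,0,0]
  ]
}}

```text
clock: 28.55
position: [0.4992, 0.2285, 0.3182]
ee_rot: [-3.135, -0.193, -0.002]
force: [0.5, -0.5, -0.4]
width: 0.401
```

```bash
python3 look.py .05
python3 - <<'E'
from h import *
d=grab('wrist','w5')
for n in('scene','side'):
    d=grab(n,n+'9')
    for q in outline_of(n,'knife')[:1]: print(n,q['p'],rect(d,q['mask'],.01))
    for q in outline_of(n,'brush_13'): print(n,q['p'],brush(d,q['mask'],.05))
E
```

```text
[0.4992 0.2285 0.3182] 7.1 0.401
0.85 [522.8 327.4] 7.0 210.0 [206.6, 53.1, 13.5, 162.7]
0.85 [539.5 193.4] 7.2 214.1 [306.4, 51.5, 27.3, 163.5]
0.78 [546.4 125.2] 7.4 215.8 [355.7, 52.1, 39.4, 166.5]
0.73 [529.9 259.6] 6.4 213.3 [254.9, 50.2, 19.5, 165.4]
0.53 [584.  263.4] 88.8 27.8 [310.2, 114.8, 22.9, 9.4]
scene 0.88 (array([ 547. , -395.3]), 203.5, 31.9, -1.1)
scene 0.87 (array([524.5, 329.3]), np.float32(6.3), np.float64(216.3))
scene 0.74 (array([533.7, 260.9]), np.float32(7.0), np.float64(216.9))
scene 0.58 (array([540.5, 194.4]), np.float32(7.6), np.float64(222.5))
side 0.55 (array([ 542.6, -397.3]), 187.5, 36.8, 0.4)
side 0.95 (array([513.4, 327.9]), np.float32(7.2), np.float64(214.8))
side 0.8 (array([537.3, 125.2]), np.float32(7.5), np.float64(217.0))
side 0.77 (array([518.5, 259. ]), np.float32(7.0), np.float64(220.0))
side 0.66 (array([527. , 192.8]), np.float32(7.3), np.float64(223.8))
```

View pics/w5.png

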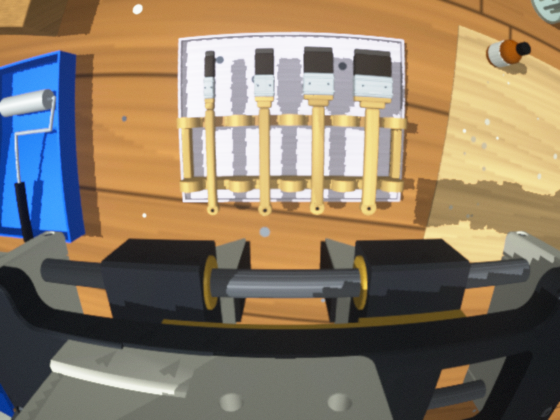

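View pics/side9.png

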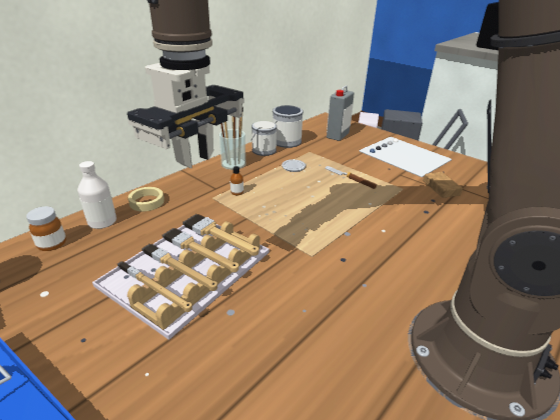

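The wrist view shows all four brushes square across both bars, narrow to wide at x = 211, 265, 318 and 370, with bristles at the far side. The side view agrees, and the knife is unmoved at (350,178). Handing in.

```bash
python3 -c "
from cell import workorder; print(workorder.sign_off())"
```

```text
the job is handed in; nothing more can be done
None
```

All four brushes are in the rest, ordered 13, 25, 38 and 50 mm from the robot's left, with bristles away from the robot. I handed the job in at about 29 s on the robot's clock; sign-off gives no verdict.

**Brush positions:** In the last wrist picture every brush origin was within about 4 mm of its target and within about 1° of square. The pictures showed the brushes on both bars. I did not measure height and tilt separately.

**Disagreements between cameras:** Lengthwise, the scene camera read up to about 6 mm beyond target and the side camera up to about 9 mm short. Both are inside the 18 mm limit, and they bracket the wrist reading. The scene camera's networks missed brush_50; the wrist and side cameras both found it.

**Knife and forces:** The knife reads within about 3 mm of where it started, which is no more than the measurement noise. The highest wrist force in the readings was about 15 N, and at hand-in the arm was clear of everything.

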